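# Make up two kits for the particle analyser

## Robot

A 6-joint arm with a two-finger parallel gripper is mounted at the origin on a cart in front of the work surface, level with it; the furniture and walls round the work are solid. World frame = base frame: x ahead of the robot, y to its left, z up, the work surface at z = 0. Lengths are in m, angles in rad, forces in N, time in s.
With the tool pointing down it reaches from about 0.225 to 0.875 m from the base axis. Payload 3.4 kg.
Tool frame: the origin (TCP) lies between the finger pads; the fingertips stand 22 mm ahead of it and the grasp point (between the pads) lies 3 mm ahead of it (manip.finger_overhang is the distance from the TCP to the fingertips, in m); z points along the fingers, y is the line along which they close (so a half turn about z gives the same grasp; the last joint's range is limited). The gripper opens to 85 mm and grips with 20 to 120 N. Pads are 22 mm wide; open, the fingers measure 114 mm over their backs; the gripper's body (76 mm by 85 mm) begins 54 mm behind the grasp point. The pads swing forward as they close: fully open they stand 13 mm farther back than shut.
Start: joints at [-1.293, 0.276, 1.505, -0, 1.361, -0.121], TCP at [0.223, -0.53, 0.253] pointing down, gripper open.
Joint ranges: [-2.89, 2.89], [-0.75, 2.08], [0.22, 2.7], [-1.18, 4.32], [0.11, 2.71], [-2.7, 2.7]. Speed limits (rad/s): [2.57, 2.57, 3.14, 3.14, 3.14, 3.14].

## Interface

Orientations are given as a unit quaternion [w, x, y, z].
In Python, from rig import get_state, eyes, order, manip gives the robot as it stands.
- The arm moves only by the tool drive_tool, never from a script. Its argument "rows" is a list of rows, each a list of 4 numbers: the shift along the tool's x, y, z in units of 25 mm (1.0 is 25 mm), then the turn about the tool's z in units of 6 degrees (1.0 is 6 degrees). A call has exactly 8 rows; each row is the pose to reach, as a shift and turn from the pose commanded when the call began, along the tool's axes at that moment; what a row does not reach only later rows make up. A row lasts 1/12 s, in which the tool goes at most 41.7 mm and 7.16 degrees, less where a joint would pass 70% of its speed; a pose out of reach is approached as far as the arm can. A call with a gripper value outside its range is refused whole. "grip" is the finger opening in mm, from 0 to 85.4, set as the call begins (left out, the last holds). The fingers move at their own pace and stop on an object; "newtons" is the grip in N (left out, the last holds). Time passes only in rows, so rows that repeat a pose let the fingers close, or fill a call up. It gives the time, the measured TCP pose, the force, the opening and the grip force at its end, in the units of the state.
- get_state(): the state, without advancing time (a new reading comes with each control period).
- eyes.get_image(name): name is "side" or "top"; returns (picture, depth): 420x560x3 uint8, red, green, blue; 420x560 float32, m along the optical axis (not along the pixel's ray), 0 where there is no reading.
- eyes.camera_info(name): a dict with "fx", "fy", "cx", "cy" (pixels), "dist" ([k1, k2, p1, p2, k3] as OpenCV has them; the pictures are not rectified), "R" (3x3) and "t" (3): a world point X has camera coordinates R X + t. Camera axes: x right, y down, z forward; pixel columns grow to the right and rows downward; lengths in m; the calibration is good to about 2 mm. A picture is of the moment at which its call begins. camera_info takes no time and is no camera call.
- order.sign_off(): hands the job in; it is judged then, once.
The state is a dict: "clock": time; "qpos": joint angles; "qd": joint speeds; "effort": joint torques, N m; "position": TCP position; "ee_rot": TCP orientation; "contact_force": force on the tool from outside, world axes, zero at the start; "moment": the same for the moment, N m; "width": finger opening in m; "gripper_force": force on a finger pad.
Only numpy, scipy, OpenCV 4.12 (cv2) and the standard library are available. Lean on these libraries where they do the work, as an engineer would, in place of code of your own. Each camera call takes 0.05 s, during which the arm holds its last target. There are 200 camera calls.

## Task

Make up two kits from the stock on the bench. White tray: stand the blue-capped vial on the blue spot, lay the steel spacer plate on the black square and press on it with the fingertips to feel it lies flat, only then lay the orange plate centred on top of it and press that one too. Yellow tray: stand the green-capped vial on the green spot and the red-capped vial on the red spot; leave the black-capped and white-capped vials where they are, knock no vial over, and let go of everything.

Things in the scene. Friction and masses are not known exactly. Their poses are not given: they have to be found in the camera images.
- tray_white: low white plastic tray, fixed to the worktop: 190 mm (its x) by 100 mm (its y), rim 12 mm high and 4 mm thick, floor 4 mm thick, no dividers. Origin: centre of its underside, on the worktop; z up. On its floor, flush with it: a blue round spot, 44 mm across, centred at x = -45 mm, y = 0, and a black square, 52 mm wide, centred at x = +45 mm, y = 0.
- tray_yellow: low yellow plastic tray, fixed to the worktop: 190 mm (its x) by 100 mm (its y), rim 12 mm high and 4 mm thick, floor 4 mm thick, no dividers. Origin: centre of its underside, on the worktop; z up. On its floor, flush with it: a green round spot, 44 mm across, centred at x = -45 mm, y = 0, and a red round spot, 44 mm across, centred at x = +45 mm, y = 0.
- plate_steel: loose square steel spacer plate, 44 x 44 x 10 mm, pale silver-grey metal with five small dark dots on top, lying flat on the worktop, 0.08 to 0.17 kg. Origin: centre of its underside; x and y along its sides, z up. It belongs on the black square of the white tray. The fingertips can take it at its sides or press on its flat top; a press of about 5 N is right for either plate.
- plate_orange: loose square orange plastic spacer plate, 36 x 36 x 10 mm, with five small black dots on top, lying flat on the worktop, about 0.02 kg. Origin: centre of its underside; x and y along its sides, z up. It belongs centred on top of the steel plate.
- vial_blue: glass sample vial with a blue screw cap, upright, 27 mm diameter, 57 mm high overall; take it across the glass body (straight from 0 to about 42 mm up). Origin: centre of its underside, z up along the vial. It belongs on the blue spot of the white tray.
- vial_green: glass sample vial with a green screw cap, upright, 27 mm diameter, 57 mm high overall; take it across the glass body (straight from 0 to about 42 mm up). Origin: centre of its underside, z up along the vial. It belongs on the green spot of the yellow tray.
- vial_red: glass sample vial with a red screw cap, upright, 33 mm diameter, 65 mm high overall; take it across the glass body (straight from 0 to about 50 mm up). Origin: centre of its underside, z up along the vial. It belongs on the red spot of the yellow tray.
- vial_black: glass sample vial with a black screw cap, upright, 27 mm diameter, 57 mm high overall; take it across the glass body (straight from 0 to about 42 mm up). Origin: centre of its underside, z up along the vial. Not wanted in either kit: it stays where it is.
- vial_white: glass sample vial with a white screw cap, upright, 27 mm diameter, 57 mm high overall; take it across the glass body (straight from 0 to about 42 mm up). Origin: centre of its underside, z up along the vial. Not wanted in either kit: it stays where it is.
Things that resemble listed ones, but are neither listed nor needed, are in the scene too. Several things have the shape of the plate_steel; the one meant has the colours described above.

How it is judged:
On the way, in this order (a step that is already met when the one before it is completed fails the run):
1. the steel plate lies flat on the black square of the white tray, let go (x of plate_steel in the frame of tray_white between 0.035 and 0.055 m and y of plate_steel in the frame of tray_white between -0.01 and 0.01 m and z of plate_steel in the frame of tray_white between 0.001 and 0.007 m and angle between plate_steel's own z axis and vertical below 0.1 rad and contact force between the fingers and plate_steel below 0.1 N), for 0.2 s.
2. the steel plate, lying there, is pressed down on the tray by the fingertips with more than 2 N (x of plate_steel in the frame of tray_white between 0.035 and 0.055 m and y of plate_steel in the frame of tray_white between -0.01 and 0.01 m and z of plate_steel in the frame of tray_white between 0.001 and 0.007 m and angle between plate_steel's own z axis and vertical below 0.1 rad and contact force between the fingers and plate_steel above 2 N and contact force between plate_steel and tray_white above 2 N), for 0.1 s.
3. the orange plate lies flat, centred on the steel plate, let go (x of plate_steel in the frame of tray_white between 0.035 and 0.055 m and y of plate_steel in the frame of tray_white between -0.01 and 0.01 m and z of plate_steel in the frame of tray_white between 0.001 and 0.007 m and angle between each of plate_steel, plate_orange's own z axis and vertical below 0.1 rad and horizontal distance between plate_orange and plate_steel below 0.008 m and z of plate_orange in the frame of plate_steel between 0.007 and 0.013 m and contact force between the fingers and plate_orange below 0.1 N), for 0.2 s.
4. the orange plate, lying there, is pressed down on the steel plate by the fingertips with more than 2 N (x of plate_steel in the frame of tray_white between 0.035 and 0.055 m and y of plate_steel in the frame of tray_white between -0.01 and 0.01 m and z of plate_steel in the frame of tray_white between 0.001 and 0.007 m and angle between each of plate_steel, plate_orange's own z axis and vertical below 0.1 rad and horizontal distance between plate_orange and plate_steel below 0.008 m and z of plate_orange in the frame of plate_steel between 0.007 and 0.013 m and contact force between the fingers and plate_orange above 2 N and contact force between plate_orange and plate_steel above 2 N), for 0.1 s.
At the end, for the whole second after the job is handed in: Steel plate flat on the black square (10 mm), orange plate flat on it (centres within 8 mm); blue-, green- and red-capped vials upright on the spots of their colours (12 mm in tray x and y); black- and white-capped vials upright within 30 mm of their starts; all released, at rest (all of step 3 and x of vial_blue in the frame of tray_white between -0.057 and -0.033 m and y of vial_blue in the frame of tray_white between -0.012 and 0.012 m and z of vial_blue in the frame of tray_white between 0.001 and 0.007 m and angle between each of vial_blue, vial_green, vial_red, vial_black, vial_white's own z axis and vertical below 0.1 rad and x of vial_green in the frame of tray_yellow between -0.057 and -0.033 m and y of vial_green in the frame of tray_yellow between -0.012 and 0.012 m and z of vial_green in the frame of tray_yellow between 0.001 and 0.007 m and x of vial_red in the frame of tray_yellow between 0.033 and 0.057 m and y of vial_red in the frame of tray_yellow between -0.012 and 0.012 m and z of vial_red in the frame of tray_yellow between 0.001 and 0.007 m and linear speed of each of plate_steel, plate_orange, vial_blue, vial_green, vial_red below 0.02 m/s and contact force between the fingers and plate_steel below 0.1 N and contact force between the fingers and vial_blue below 0.1 N and contact force between the fingers and vial_green below 0.1 N and contact force between the fingers and vial_red below 0.1 N and distance of each of vial_black, vial_white from where it was at the start of the episode below 0.03 m); the robot touches nothing.
It fails at once if a vial is knocked over (leans more than 0.8 rad) (angle between any of vial_blue, vial_green, vial_red, vial_black, vial_white's own z axis and vertical above 0.8 rad).
It fails at once if the black-capped or white-capped vial is moved by more than 30 mm (distance of any of vial_black, vial_white from where it was at the start of the episode above 0.03 m).
It also fails if it takes over 146 s, if anything falls off the work surface, if the arm or the gripper's body presses on something with over 40 N, if the wrist force passes 120 N, or if a joint passes its speed limit or range.

## Working session

There is one attempt and no reset: what is moved stays moved. The work goes in short steps, Python scripts to look and compute and a tool call to move; the robot and the scene stay as the last step left them, time stands still between calls to the robot, and variables do not carry over. Pictures are saved under pics/ and viewed, at most 14 in all, crops included, and the job is handed in when it is done.

Besides the shell and the picture viewer there is one more tool, called after "Request:" as name(argument=value, ...) on one line, values as JSON. drive_tool: Moves the arm, as the interface text tells. Its arguments: {"type":"object","properties":{"rows":{"type":"array","items":{"type":"array","items":{"type":"number"}}},"grip":{"type":"number"},"newtons":{"type":"number"}},"required":["rows"]}

```bash
ls; mkdir -p pics; python3 - <<'E'
from rig import get_state, eyes, order, manip
import cv2, numpy as np
print(get_state()); print(manip.finger_overhang)
for n in("top","side"):
    p,d=eyes.get_image(n); cv2.imwrite(f"pics/{n}0.png",p[:,:,::-1]); np.savez(f"{n}0.npz",p=p,d=d); print(eyes.camera_info(n))
E
```

```text
pics
{'clock': 0.0, 'qpos': array([-1.29299600e+00,  2.76633307e-01,  1.50617517e+00, -3.52395393e-05,
        1.36070940e+00, -1.20989389e-01]), 'qd': array([-1.54242552e-03,  1.00961573e-03, -2.56324765e-04,  4.88475296e-05,
        1.40865447e-03, -2.06987298e-03]), 'effort': array([-8.08138193e-04, -4.16781843e+01, -2.45806628e+01, -3.47255127e-04,
        1.12685468e-02, -5.29761067e-06]), 'position': array([ 0.2231234 , -0.52939164,  0.25240109]), 'ee_rot': array([-9.58307380e-04,  9.80185436e-01,  1.98079740e-01, -9.25727901e-05]), 'contact_force': array([-0.664386  ,  0.61376599,  0.39340743]), 'moment': array([-0.02699797,  0.06764016, -0.02039604]), 'gripper_force': 0.0, 'width': 0.085101847987844}
0.022
{'fx': 429.2033304915925, 'fy': 429.2033304915925, 'cx': 279.3407409219904, 'cy': 216.08512415469292, 'dist': array([-0.09534498,  0.        ,  0.        ,  0.        ,  0.        ]), 'R': array([[-8.50240085e-04, -9.99629530e-01, -2.72044004e-02],
       [-9.81661448e-01,  6.02033802e-03, -1.90537548e-01],
       [ 1.90630740e-01,  2.65435084e-02, -9.81302891e-01]]), 't': array([0.01949241, 0.59604528, 0.92181165])}
{'fx': 383.8060393698802, 'fy': 383.8060393698802, 'cx': 276.2912537042967, 'cy': 206.92127708552042, 'dist': array([0.03328909, 0.        , 0.        , 0.        , 0.        ]), 'R': array([[ 0.91535059, -0.40225901,  0.01791624],
       [-0.16491133, -0.41510904, -0.89470036],
       [ 0.36733847,  0.81600991, -0.44630737]]), 't': array([-0.53654308,  0.14842982,  0.62885113])}
```

View pics/top0.png

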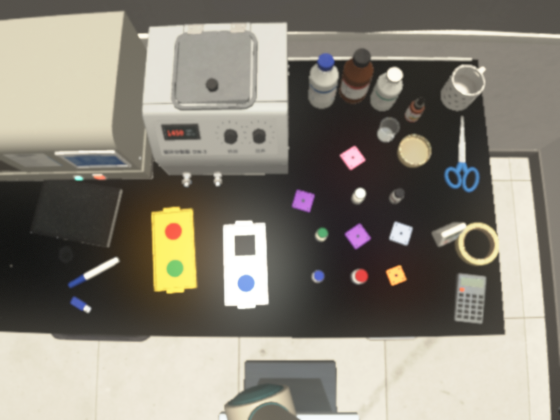

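View pics/side0.png

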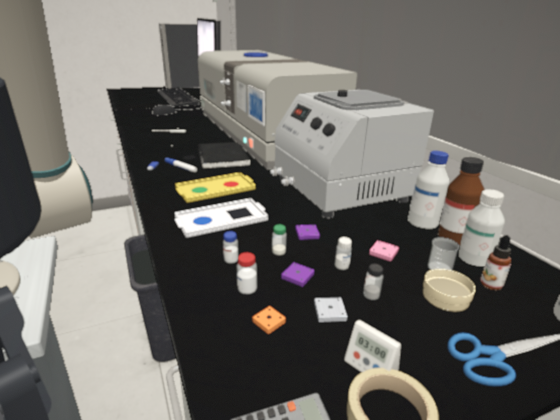

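The top view shows the white tray (245,264) with its black square at (245,245) and blue spot at (246,283), and the yellow tray (174,250) with red at (173,231) and green at (175,268). The vials are blue (318,277), red (360,277), green (321,235), white (359,195) and black (397,196). The orange plate is at (396,275).

Plate-shaped candidates for the steel plate are silver (401,233), purple (303,200) and (358,236), and pink (352,157). Only the silver one fits "pale silver-grey metal with dark dots". I'll confirm that in a crop.

```bash
cat > h.py <<'E'
import cv2, numpy as np
from rig import get_state, eyes
def load(n): z=np.load(n); return z['p'],z['d']
def ray(cam,uv,z):
    c=eyes.camera_info(cam); K=np.array([[c['fx'],0,c['cx']],[0,c['fy'],c['cy']],[0,0,1]])
    q=cv2.undistortPoints(np.array(uv,float).reshape(-1,1,2),K,c['dist']).reshape(-1,2)
    d=np.c_[q,np.ones(len(q))]@c['R']; o=-c['R'].T@c['t']
    return o+d*((z-o[2])/d[:,2])[:,None]
def proj(cam,X):
    c=eyes.camera_info(cam); K=np.array([[c['fx'],0,c['cx']],[0,c['fy'],c['cy']],[0,0,1]])
    return cv2.projectPoints(np.array(X,float).reshape(-1,1,3),cv2.Rodrigues(c['R'])[0],c['t'],K,c['dist'])[0].reshape(-1,2)
def blob(p,box,lo,hi,close=0,up=4):
    """largest HSV blob in box (u0,v0,u1,v1), subpixel by upscaling; contour in full pixels"""
    u0,v0,u1,v1=box; im=cv2.resize(p[v0:v1,u0:u1],None,fx=up,fy=up,interpolation=cv2.INTER_CUBIC)
    m=cv2.inRange(cv2.cvtColor(im,cv2.COLOR_RGB2HSV),np.array(lo),np.array(hi))
    if close: m=cv2.morphologyEx(m,cv2.MORPH_CLOSE,np.ones((close,close)))
    cs=cv2.findContours(m,cv2.RETR_EXTERNAL,cv2.CHAIN_APPROX_NONE)[0]
    c=max(cs,key=cv2.contourArea).reshape(-1,2).astype(float)
    return (c+.5)/up-.5+[u0,v0]
def rect(cam,c,z):
    P=ray(cam,c,z)[:,:2]; (x,y),(w,h),a=cv2.minAreaRect((P*1000).astype(np.float32))
    return np.round([x,y,w,h,a],1)
E
python3 - <<'E'
from h import *
p,d=load('top0.npz')
a=cv2.resize(p[180:300,300:430,::-1],(780,720*0+600) if 0 else (650,600),interpolation=cv2.INTER_CUBIC)
cv2.imwrite('pics/crop1.png',a)
hsv=cv2.cvtColor(p,cv2.COLOR_RGB2HSV)
for n,(u,v) in dict(blue=(318,277),red=(360,277),green=(321,235),white=(359,195),black=(397,196),steel=(401,233),orange=(396,275),spotb=(246,284),spotg=(175,268),spotr=(173,231),wt=(260,262),yt=(158,250),bg=(300,300)).items():
    print(n,hsv[v,u],p[v,u],d[v,u])
E
```

```text
blue [115 144 206] [ 90 109 206] 0.94987756
red [  1 179 233] [233  72  69] 0.9447175
green [ 69 120 172] [ 91 172 115] 0.9700032
white [ 30   1 253] [253 253 252] 0.9864976
black [13 25 71] [71 67 64] 0.980804
steel [108  18 173] [161 166 173] 1.0108874
orange [ 13 128 181] [181 128  90] 0.9959801
spotb [110 117 236] [128 165 236] 1.0069113
spotg [ 57 114 204] [123 204 113] 1.0173459
spotr [  4 180 250] [250  96  74] 1.0323986
wt [  0   0 255] [255 255 255] 1.0157819
yt [ 28 146 254] [254 243 109] 1.0260214
bg [23 16 65] [65 64 61] 0.99769866
```

View pics/crop1.png

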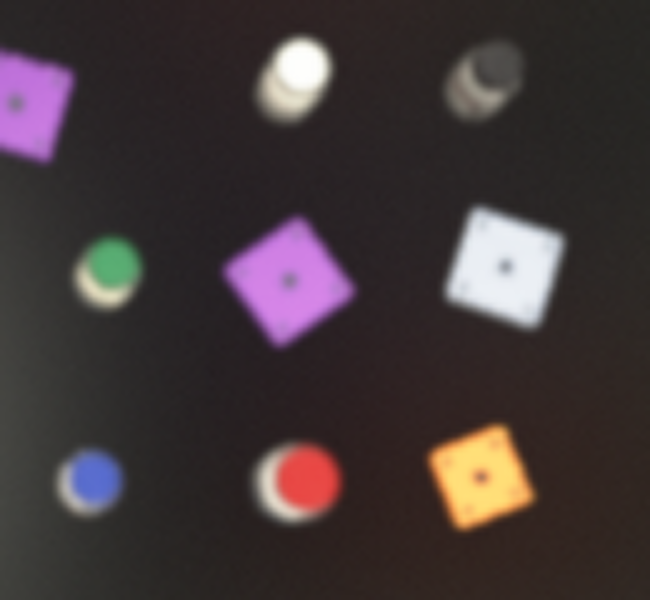

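The crop shows the silver plate with five dark dots at (401,233), which is the steel one. The other same-shape plates there are purple (358,236 and 303,200), and the orange plate with dots is at (396,275).

```bash
python3 - <<'E'
from h import *
p,d=load('top0.npz'); s,ds=load('side0.npz')
F=[('blue',(305,262,332,292),(105,100,90),(125,255,255),.057),('red',(345,262,375,295),(0,130,100),(10,255,255),.065),
('green',(308,222,335,248),(55,80,90),(85,255,255),.057),('white',(348,184,372,208),(0,0,200),(180,25,255),.057),
('steel',(384,216,418,250),(0,0,110),(180,60,255),.010),('orange',(380,258,412,292),(5,80,120),(25,255,255),.010),
('spotB',(232,272,262,296),(105,60,100),(125,255,255),.004),('black sq',(230,232,262,258),(0,0,0),(180,255,120),.004),
('spotG',(160,255,192,280),(40,60,90),(75,255,255),.004),('spotR',(160,218,190,244),(0,130,100),(9,255,255),.004)]
for n,b,lo,hi,z in F:
    c=blob(p,b,lo,hi,close=9); r=rect('top',c,z); print(n,r,'reach',round(np.hypot(*r[:2])))
print('black',ray('top',[[399.5,192.5]],.057))
# side checks
G=[('blue',(215,225,245,270),(105,80,60),(130,255,255),.057),('red',(230,245,262,300),(0,130,80),(10,255,255),.065),('green',(268,220,292,260),(55,60,50),(85,255,255),.057),
('steel',(308,290,352,325),(0,0,120),(180,60,255),.010),('orange',(248,300,290,335),(5,100,100),(20,255,255),.010),('spotB',(185,210,220,230),(100,60,80),(125,255,255),.004),('sq',(222,200,258,222),(0,0,0),(180,255,110),.004),('spotG',(185,182,212,196),(40,60,60),(80,255,255),.004),('spotR',(218,176,245,192),(0,110,80),(9,255,255),.004)]
for n,b,lo,hi,z in G:
    c=blob(s,b,lo,hi,close=9); print('side',n,rect('side',c,z), c.min(0),c.max(0))
E
```

```text
blue [462.2 -71.   21.1  20.5  89.7] reach 468
red [ 461.1 -164.8   28.3   27.6   62.9] reach 490
green [560.  -80.2  21.4  21.4  18.2] reach 566
white [ 649.2 -168.    22.5   23.8   62.1] reach 671
steel [ 562.8 -269.5   48.5   49.1   70.1] reach 624
orange [ 463.7 -253.    41.2   42.    20.1] reach 528
spotB [447.5  98.6  38.4  38.8  45. ] reach 458
black sq [548.5 102.6  18.7  39.6   0.6] reach 558
spotG [482.  269.3  39.3  39.5  64.6] reach 552
spotR [571.6 277.1  37.5  38.2  46.1] reach 635
black [[ 0.64997807 -0.26006004  0.057     ]]
side blue [457.8 -75.   41.2  25.7  73.4] [222.625 230.125] [236.625 241.375]
side red [ 457.8 -167.7   42.8   28.4   66. ] [237.375 251.125] [255.125 265.875]
side green [554.1 -84.2  42.7  26.1  66.8] [272.375 222.875] [285.875 233.875]
side steel [ 559.3 -272.7   55.1   46.2   69.6] [314.125 296.875] [347.125 321.375]
side orange [ 460.5 -256.5   46.    46.3   20.5] [251.625 305.125] [285.625 334.375]
side spotB [445.9  99.1  37.7  39.1  50.8] [193.125 216.375] [211.125 224.125]
side sq [535.6 102.7  45.7  40.1   2.7] [227.875 207.875] [250.625 218.125]
side spotG [480.7 271.   36.1  39.5  68.6] [191.625 186.625] [206.625 192.125]
side spotR [570.1 278.1  31.7  37.1  68.7] [223.875 181.375] [237.375 185.875]
```

```bash
python3 - <<'E'
from h import *
p,d=load('top0.npz'); s,_=load('side0.npz')
print(p[228:262:2,245].mean(1).astype(int), p[245,226:266:2].mean(1).astype(int))
for t in(100,130,160,190):
  c=blob(p,(228,226,264,262),(0,0,0),(180,255,t)); 
  print('sq',t,rect('top',c,.004))
  c=blob(s,(222,203,260,222),(0,0,0),(180,255,t)); print('side sq',rect('side',c,.004),c.min(0),c.max(0))
for n,b,lo,hi in [('white',(212,212,280,315),(0,0,200),(180,40,255)),('yellow',(142,200,208,300),(20,70,120),(40,255,255))]:
  c=blob(p,b,lo,hi,close=61,up=4); print(n,rect('top',c,.012))
E
```

```text
[254 255 254 246 127 115 116 117 118 119 120 121 122 147 249 255 255] [254 254 255 254 221 121 117 118 119 118 118 119 119 119 154 253 255 255
 255 253]Traceback (most recent call last):
  File "<stdin>", line 5, in <module>
  File "h.py", line 18, in blob
    c=max(cs,key=cv2.contourArea).reshape(-1,2).astype(float)
      ~~~^^^^^^^^^^^^^^^^^^^^^^^^
ValueError: max() iterable argument is empty
```

```bash
python3 - <<'E'
from h import *
p,d=load('top0.npz'); s,_=load('side0.npz')
for t in(150,170,190,210):
  print('sq',t,rect('top',blob(p,(230,230,262,260),(0,0,0),(180,255,t)),.004))
  c=blob(s,(222,203,260,222),(0,0,0),(180,255,t)); print('side sq',rect('side',c,.004),c.min(0),c.max(0))
for n,b,lo,hi in [('white',(212,212,280,315),(0,0,200),(180,40,255)),('yellow',(142,200,208,300),(20,70,120),(40,255,255))]:
  c=blob(p,b,lo,hi,close=61,up=4); print(n,rect('top',c,.012))
E
```

```text
sq 150 [537.3 102.2  44.9  45.4   2.3]
side sq [535.5 102.8  47.9  44.6   2.5] [227.125 207.375] [251.375 218.625]
sq 170 [537.3 102.2  46.2  46.7   2.4]
side sq [535.6 102.8  49.4  46.8   2.9] [226.875 207.125] [251.625 218.625]
sq 190 [537.3 102.2  47.5  47.9   2.3]
side sq [535.7 102.9  50.5  48.8   2.8] [226.625 206.875] [251.875 218.875]
sq 210 [537.1 102.2  49.1  49.2   2.3]
side sq [535.7 103.   51.8  51.4   2.3] [226.125 206.625] [252.625 219.125]
white [484.8  99.6 222.  102.8   2.3]
yellow [528.  271.7 243.9 108.2   4.9]
```

```bash
cat > go.py <<'E'
import sys, numpy as np
from scipy.spatial.transform import Rotation as R
from rig import get_state
def st():
    s=get_state(); w,x,y,z=s['ee_rot']; M=R.from_quat([x,y,z,w]).as_matrix(); return s,M
def go(x,y,z,phi):
    """x,y,z mm; phi=world heading of tool x, deg -> units"""
    s,M=st(); cur=np.degrees(np.arctan2(M[1,0],M[0,0]))
    d=M.T@(np.array([x,y,z])/1000-s['position'])/.025
    return np.round(np.r_[d,(cur-phi)/6],2)
if __name__=='__main__':
    s,M=st(); print('t',round(s['clock'],2),'pos',np.round(s['position']*1e3,1),'phi',np.round(np.degrees(np.arctan2(M[1,0],M[0,0])),2),'tilt',np.round(M[:2,2],4),'F',np.round(s['contact_force'],1),'w',round(s['width']*1e3,1),'gf',s['gripper_force'])
    for a in sys.argv[1:]: print(a,go(*map(float,a.split(','))).tolist())
E
python3 go.py 562,-269.5,120,-19.9
```

```text
t 0.1 pos [ 223.2 -529.5  252.5] phi 22.85 tilt [-0.0005  0.0016] F [ 0.  -0.3  0.4] w 85.5 gf 0.0
562,-269.5,120,-19.9 [16.53, -4.31, 5.31, 7.13]
```

Request:
drive_tool(rows=[[16.53,-4.31,3,7.13],[16.53,-4.31,3,7.13],[16.53,-4.31,3,7.13],[16.53,-4.31,3,7.13],[16.53,-4.31,3,7.13],[16.53,-4.31,3,7.13],[16.53,-4.31,3,7.13],[16.53,-4.31,3,7.13]], grip=62, newtons=40)

```text
clock: 0.77
position: [0.4714, -0.3394, 0.198]
ee_rot: [-0.0, 0.985, -0.174, -0.0]
contact_force: [0.7, -0.7, -0.4]
width: 0.0621
gripper_force: 0.0
```

```bash
python3 go.py 562,-269.5,70,-19.9
```

```text
t 0.77 pos [ 471.4 -339.4  198. ] phi -20.05 tilt [-0.0005  0.0002] F [ 0.7 -0.7 -0.4] w 62.1 gf 0.0
562,-269.5,70,-19.9 [2.45, -3.87, 5.12, -0.03]
```

Request:
drive_tool(rows=[[2.2,-3.6,4,0],[2.2,-3.6,4,0],[2.2,-3.6,4,0],[2.2,-3.6,4,0],[2.2,-3.6,4,0],[2.2,-3.6,4,0],[2.2,-3.6,4,0],[2.2,-3.6,4,0]])

```text
clock: 1.43
position: [0.5526, -0.2768, 0.1003]
ee_rot: [0.001, 0.985, -0.174, 0.001]
contact_force: [0.4, -0.5, 0.9]
width: 0.0622
gripper_force: 0.0
```

```bash
python3 go.py 562,-269.5,70,-19.9 562,-269.5,23,-19.9; python3 -c "
from h import *
p,d=eyes.get_image('top'); s,_=eyes.get_image('side')
cv2.imwrite('pics/a1.png',np.hstack([cv2.resize(p[170:310,330:470],(400,400)),cv2.resize(s[230:340,260:370],(400,400))])[:,:,::-1])"
```

```text
t 1.43 pos [ 552.6 -276.8  100.3] phi -20.01 tilt [ 0.0019 -0.0021] F [ 0.4 -0.5  0.9] w 62.2 gf 0.0
562,-269.5,70,-19.9 [0.25, -0.4, 1.21, -0.02]
562,-269.5,23,-19.9 [0.25, -0.4, 3.09, -0.02]
```

View pics/a1.png

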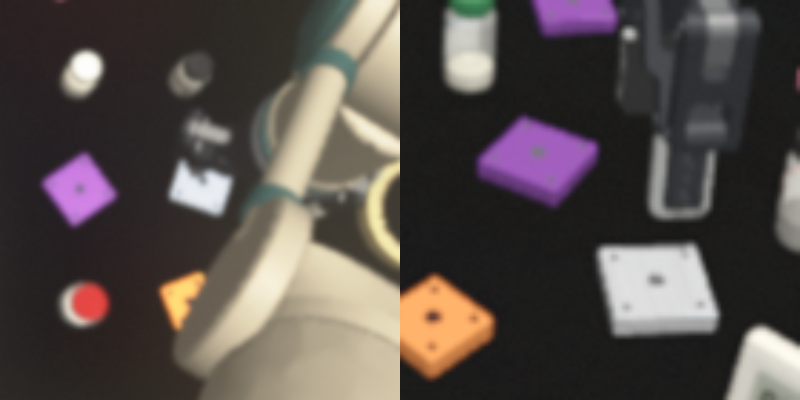

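The arm partly hides the top view. The side crop shows the open fingers above the silver plate, with the orange and purple plates clear of them.

Request:
drive_tool(rows=[[0.25,-0.4,1.0,0],[0.25,-0.4,1.6,0],[0.25,-0.4,2.2,0],[0.25,-0.4,2.7,0],[0.25,-0.4,3.0,0],[0.25,-0.4,3.05,0],[0.25,-0.4,3.05,0],[0.25,-0.4,3.05,0]])

```text
clock: 2.2
position: [0.5625, -0.2685, 0.0235]
ee_rot: [0.0, 0.985, -0.173, 0.001]
contact_force: [-0.1, -0.1, 1.1]
width: 0.0622
gripper_force: 0.0
```

```bash
python3 go.py 562,-269.5,23,-19.9; python3 -c "
from h import *
s,_=eyes.get_image('side')
cv2.imwrite('pics/a2.png',cv2.resize(s[230:340,260:400],(764,600))[:,:,::-1])"
```

```text
t 2.2 pos [ 562.5 -268.5   23.5] phi -19.96 tilt [ 0.0016 -0.0011] F [-0.1 -0.1  1.1] w 62.2 gf 0.0
562,-269.5,23,-19.9 [-0.0, 0.04, 0.02, -0.01]
```

View pics/a2.png

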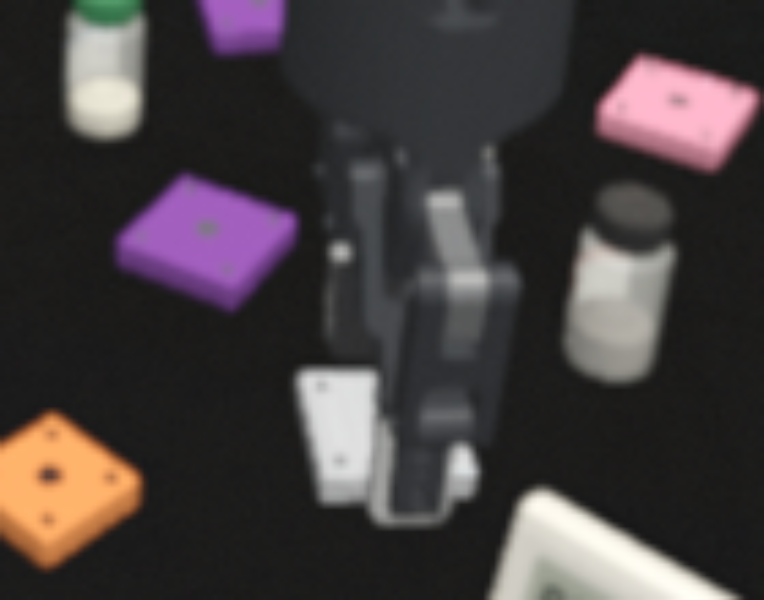

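The fingers straddle the silver plate, with the near finger in front of its near side. Now I'll close on it.

Request:
drive_tool(rows=[[0.25,0,0,0],[0,0,0,0],[0,0,0,0],[0,0,0,0],[0,0,0,0],[0,0,0,0],[0,0,0,0],[0,0,0,0]], grip=35, newtons=40)

```text
clock: 2.92
position: [0.5636, -0.2688, 0.024]
ee_rot: [0.001, 0.985, -0.173, 0.002]
contact_force: [2.6, -0.9, 5.6]
width: 0.0427
gripper_force: 41.6
```

Request:
drive_tool(rows=[[0,0,-0.3,0],[0,0,-1.0,0],[0,0,-2,0],[0,0,-3,0],[0,0,-4,0],[0,0,-4,0],[0,0,-4,0],[0,0,-4,0]])

```text
clock: 3.58
position: [0.5606, -0.2669, 0.1213]
ee_rot: [-0.001, 0.985, -0.173, -0.002]
contact_force: [-0.4, 0.4, -1.6]
width: 0.0424
gripper_force: 40.9
```

```bash
python3 go.py 537,102.3,124,2.3; python3 -c "
from h import *
s,_=eyes.get_image('side')
cv2.imwrite('pics/a3.png',cv2.resize(s[190:330,260:400],(500,500))[:,:,::-1])"
```

```text
t 3.58 pos [ 560.6 -266.9  121.3] phi -19.92 tilt [-0.0031  0.0018] F [-0.4  0.4 -1.6] w 42.4 gf 40.91279089450836
537,102.3,124,2.3 [-5.92, -13.56, -0.08, -3.7]
```

View pics/a3.png

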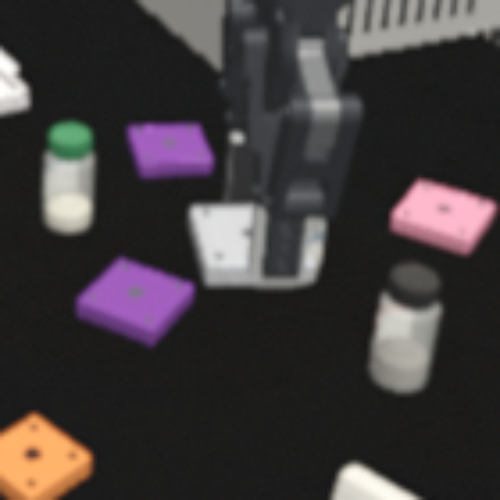

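The plate is lifted level, with the tips roughly flush with its underside. I'll carry it to the tray.

Request:
drive_tool(rows=[[-6,-13.6,0,-3.7],[-6,-13.6,0,-3.7],[-6,-13.6,0,-3.7],[-6,-13.6,0,-3.7],[-6,-13.6,0,-3.7],[-6,-13.6,0,-3.7],[-6,-13.6,0,-3.7],[-6,-13.6,0,-3.7]])

```text
clock: 4.3
position: [0.5375, 0.0667, 0.1206]
ee_rot: [-0.0, 1.0, 0.02, -0.002]
contact_force: [0.5, -0.2, -1.6]
width: 0.0428
gripper_force: 41.0
```

Request:
drive_tool(rows=[[0,-2,0,0],[0,-2,0,0],[0,-2,0,0],[0,-2,0,0],[0,-2,0,0],[0,-2,0,0],[0,-2,0,0],[0,-2,0,0]])

```text
clock: 4.97
position: [0.5377, 0.1135, 0.1223]
ee_rot: [0.0, 1.0, 0.019, -0.0]
contact_force: [-0.5, -0.1, -1.4]
width: 0.0425
gripper_force: 41.1
```

```bash
python3 go.py 537,102.3,60,2.3 537,102.3,28,2.3
```

```text
t 4.97 pos [537.7 113.5 122.3] phi 2.16 tilt [-0.0002 -0.0002] F [-0.5 -0.1 -1.4] w 42.5 gf 41.134334206581116
537,102.3,60,2.3 [-0.04, 0.45, 2.49, -0.02]
537,102.3,28,2.3 [-0.04, 0.45, 3.77, -0.02]
```

Request:
drive_tool(rows=[[0,0.45,1,0],[0,0.45,2,0],[0,0.45,2.8,0],[0,0.45,3.3,0],[0,0.45,3.5,0],[0,0.45,3.6,0],[0,0.45,3.68,0],[0,0.45,3.72,0]])

```text
clock: 5.63
position: [0.5387, 0.1034, 0.03]
ee_rot: [0.0, 1.0, 0.02, 0.001]
contact_force: [-0.1, -0.6, -1.7]
width: 0.0424
gripper_force: 41.1
```

Request:
drive_tool(rows=[[0,0,0.02,0],[0,0,0.04,0],[0,0,0.04,0],[0,0,0.04,0],[0,0,0.04,0],[0,0,0.04,0],[0,0,0.04,0],[0,0,0.04,0]])

```text
clock: 6.3
position: [0.538, 0.1035, 0.0284]
ee_rot: [0.0, 1.0, 0.02, 0.0]
contact_force: [-0.2, -0.3, -1.6]
width: 0.0428
gripper_force: 41.1
```

Request:
drive_tool(rows=[[-0.03,0.03,0.02,0],[-0.03,0.03,0.04,0],[-0.03,0.03,0.06,0],[-0.03,0.03,0.08,0],[-0.03,0.03,0.08,0],[-0.03,0.03,0.08,0],[-0.03,0.03,0.08,0],[-0.03,0.03,0.08,0]])

```text
clock: 6.97
position: [0.5375, 0.1028, 0.0279]
ee_rot: [0.0, 1.0, 0.02, 0.001]
contact_force: [-1.9, 0.8, 10.7]
width: 0.0422
gripper_force: 42.3
```

Touching. I'll release by opening to 54, then rise.

Request:
drive_tool(rows=[[0,0,-0.04,0],[0,0,-0.04,0],[0,0,-0.04,0],[0,0,-0.04,0],[0,0,-0.04,0],[0,0,-0.04,0],[0,0,-0.04,0],[0,0,-0.04,0]], grip=56)

```text
clock: 7.63
position: [0.5372, 0.1027, 0.0273]
ee_rot: [0.0, 1.0, 0.02, -0.0]
contact_force: [-0.1, -0.6, 0.1]
width: 0.0559
gripper_force: 0.0
```

Request:
drive_tool(rows=[[0,0,-0.3,0],[0,0,-0.8,0],[0,0,-1.6,0],[0,0,-2.0,0],[0,0,-2,0],[0,0,-2,0],[0,0,-2,0],[0,0,-2,0]])

```text
clock: 8.3
position: [0.5365, 0.1026, 0.0765]
ee_rot: [0.0, 1.0, 0.02, -0.001]
contact_force: [-0.6, 0.2, -0.4]
width: 0.0559
gripper_force: 0.0
```

Request:
drive_tool(rows=[[0,0,0,0],[0,0,0,0],[0,0,0,0],[0,0,0,0],[0,0,0,0],[0,0,0,0],[0,0,0,0],[0,0,0,0]], grip=0)

```text
clock: 8.97
position: [0.5373, 0.1027, 0.0774]
ee_rot: [0.0, 1.0, 0.02, 0.0]
contact_force: [0.1, 0.6, 0.0]
width: -0.0001
gripper_force: 0.0
```

```bash
python3 go.py 537,102.3,38,2.3; python3 -c "
from h import *
s,_=eyes.get_image('side')
cv2.imwrite('pics/a4.png',cv2.resize(s[170:250,170:290],(780,520))[:,:,::-1])"
```

```text
t 8.97 pos [537.3 102.7  77.4] phi 2.27 tilt [ 0.0001 -0.0001] F [0.1 0.6 0. ] w -0.1 gf 0.0
537,102.3,38,2.3 [-0.01, 0.02, 1.58, -0.0]
```

View pics/a4.png

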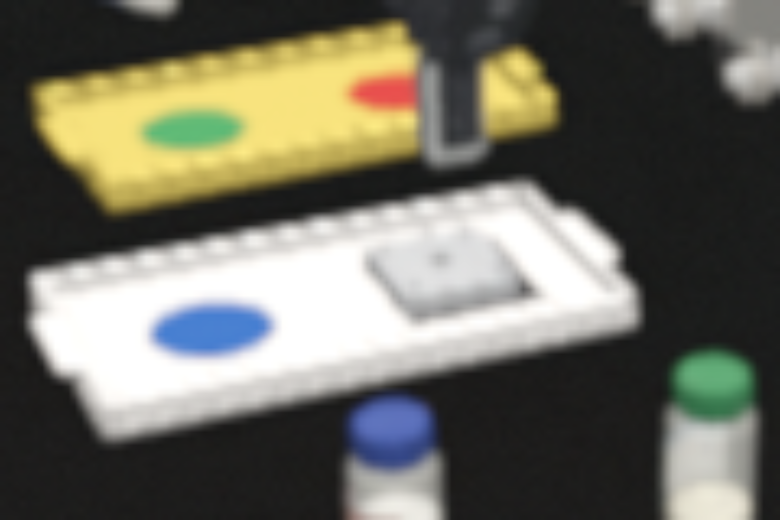

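The steel plate lies in the tray on the black square, with its centre dot at about (237.7,210) in the side view. I'll measure it precisely.

```bash
python3 - <<'E'
from h import *
print(ray('side',[[237.7,210]],.014), proj('top',[[.537,.1023,.014]]))
p,d=eyes.get_image('top')
g=cv2.cvtColor(p,cv2.COLOR_RGB2GRAY); print(g[230:262:2,228:264:2])
E
```

```text
[[0.53080083 0.09916423 0.014     ]] [[243.95999658 244.37098867]]
[[172 171 171 169 163 128 141 185 208 216 214 199 156 121 202 239 219 174]
 [156 154 153 151 146 126 154 192 210 217 216 204 168 118 120 142 120 110]
 [149 137 135 133 131 122 155 193 212 218 216 204 168 116 128 135 133 135]
 [164 132 128 128 129 129 160 195 212 218 216 204 167 105 112 125 125 129]
 [129 126 128 129 130 133 163 196 213 218 216 204 164  99  94 120 106  99]
 [125 125 127 128 130 132 166 198 214 218 216 204 164  98  93 128 111 102]
 [125 125 126 128 131 138 169 199 214 219 216 203 163 102 127 172 199 235]
 [129 131 135 145 155 162 172 200 214 218 216 204 174 141 243 254 255 255]
 [167 169 162 163 153 140 172 202 215 219 217 204 193 174 254 255 255 255]
 [134 134 127 117 114 126 174 203 216 219 216 204 196 175 254 255 255 255]
 [173 134 117 104 102 124 177 204 216 219 216 204 195 173 251 255 255 255]
 [254 250 245 192 176 162 180 205 217 219 216 203 195 177 251 255 255 255]
 [255 255 255 237 224 196 182 206 217 220 217 203 195 196 252 255 255 255]
 [255 255 255 252 250 226 186 207 217 220 217 204 214 252 255 255 255 255]
 [255 255 255 255 255 240 189 208 218 220 217 203 226 255 255 255 255 255]
 [255 255 255 255 255 241 191 209 218 220 216 203 234 255 255 255 255 255]]
```

```bash
python3 - <<'E'
from h import *
s,_=eyes.get_image('side')
g=cv2.cvtColor(s,cv2.COLOR_RGB2GRAY); print(g[202:224,224:256])
E
```

```text
[[136 156 159 163 181 214 232 227 213 210 225 238 236 225 214 209 212 219
  223 223 223 222 230 239 243 242 229 208 204 218 214 181]
 [214 232 226 212 209 224 237 233 221 212 211 215 219 220 221 220 219 226
  238 243 246 246 251 255 255 255 252 236 211 204 219 229]
 [224 236 230 218 212 213 219 221 219 219 217 215 226 238 242 241 234 232
  243 251 255 255 255 255 255 255 255 253 237 211 206 230]
 [210 218 220 219 223 224 230 237 239 240 235 224 231 244 246 240 230 219
  229 239 248 254 255 255 255 255 255 255 253 236 211 210]
 [221 230 237 240 241 241 243 246 245 242 235 225 226 233 234 228 221 214
  220 227 231 235 241 255 255 255 255 255 255 253 236 211]
 [245 247 245 243 235 231 235 236 234 229 226 223 223 224 224 222 221 220
  221 224 223 215 215 241 255 255 255 255 255 255 253 236]
 [255 249 229 223 216 215 224 226 225 224 223 222 217 211 213 219 223 222
  222 223 223 217 204 216 242 255 255 255 255 255 255 253]
 [255 244 206 199 210 217 223 225 225 224 223 218 203 187 193 211 222 223
  222 222 223 221 208 192 214 244 255 255 255 255 255 255]
 [255 242 190 174 204 220 224 225 22
[... 1126 characters left out ...]
4 255 255 251 249 244 243 243 236]
 [255 255 255 255 255 255 255 253 234 199 186 202 223 230 235 240 242 246
  254 255 255 255 249 246 246 244 239 232 221 217 214 213]
 [255 255 255 255 255 255 255 255 251 240 239 245 252 253 255 255 255 250
  248 246 246 243 234 224 218 215 213 214 212 213 208 210]
 [255 255 255 255 255 255 255 253 254 255 255 255 255 248 245 245 243 235
  227 220 215 213 211 210 208 204 205 215 213 210 205 205]
 [255 255 251 252 255 255 255 252 247 244 243 243 238 227 219 216 213 212
  212 211 208 201 204 208 205 200 200 206 195 180 170 166]
 [255 255 253 247 243 242 242 238 229 219 215 213 211 210 209 211 205 207
  211 209 205 197 196 192 181 172 165 162 143 117  98  88]]
```

```bash
python3 - <<'E'
from h import *
print(ray('side',[[237.2,209.4]],.014), proj('side',[[.5357,.1029,.014]]))
E
```

```text
[[0.53070522 0.10254261 0.014     ]] [[239.17535223 208.98095652]]
```

Request:
drive_tool(rows=[[-0.15,0,0.5,0],[-0.15,0,1.0,0],[-0.15,0,1.3,0],[-0.15,0,1.45,0],[-0.15,0,1.5,0],[-0.15,0,1.54,0],[-0.15,0,1.58,0],[-0.15,0,1.6,0]])

```text
clock: 9.78
position: [0.5339, 0.1026, 0.0377]
ee_rot: [0.0, 1.0, 0.02, 0.0]
contact_force: [0.8, -0.3, 0.4]
width: 0.0001
gripper_force: 0.0
```

Request:
drive_tool(rows=[[0,0,0.03,0],[0,0,0.05,0],[0,0,0.07,0],[0,0,0.07,0],[0,0,0.07,0],[0,0,0.07,0],[0,0,0.07,0],[0,0,0.07,0]])

```text
clock: 10.45
position: [0.5337, 0.1026, 0.036]
ee_rot: [0.0, 1.0, 0.02, 0.0]
contact_force: [-1.4, 0.5, 6.1]
width: -0.0001
gripper_force: 2.7
```

Request:
drive_tool(rows=[[0,0,0.01,0],[0,0,0.01,0],[0,0,0.01,0],[0,0,0.01,0],[0,0,-0.4,0],[0,0,-1.5,0],[0,0,-3,0],[0,0,-4,0]])

```text
clock: 11.12
position: [0.5342, 0.1026, 0.1381]
ee_rot: [-0.0, 1.0, 0.02, 0.001]
contact_force: [1.5, 0.6, 0.2]
width: 0.0001
gripper_force: 0.0
```

```bash
python3 - <<'E'
from h import *
from go import go
s,_=eyes.get_image('side'); g=cv2.cvtColor(s,cv2.COLOR_RGB2GRAY).astype(float)
def dot(g,u,v,r=3):
    up=cv2.resize(g[v-r:v+r+1,u-r:u+r+1],None,fx=8,fy=8,interpolation=cv2.INTER_CUBIC)
    w=np.clip(np.percentile(up,70)-up-10,0,None); yy,xx=np.mgrid[:up.shape[0],:up.shape[1]]
    return np.array([((xx*w).sum()/w.sum()+.5)/8-.5+u-r,((yy*w).sum()/w.sum()+.5)/8-.5+v-r])
a=dot(g,269,317);b=dot(g,237,209)
print('orange side',a,ray('side',[a],.01)); print('steel side',b,ray('side',[b],.014))
p,_=load('top0.npz'); g=cv2.cvtColor(p,cv2.COLOR_RGB2GRAY).astype(float)
a=dot(g,396,275,2); print('orange top',a,ray('top',[a],.01)); a=dot(g,401,233,2); print('steel old top',a,ray('top',[a],.01))
s,_=load('side0.npz');g=cv2.cvtColor(s,cv2.COLOR_RGB2GRAY).astype(float)
a=dot(g,331,308,3); print('steel old side',a,ray('side',[a],.01))
print(go(463,-253,120,20.1))
E
```

```text
orange side [268.61927784 316.62387787] [[ 0.46242975 -0.25193556  0.01      ]]
steel side [237.28242105 209.40320806] [[0.53087897 0.10245553 0.014     ]]
orange top [395.74793302 274.93406723] [[ 0.46364242 -0.25320378  0.01      ]]
steel old top [400.67491572 232.87162618] [[ 0.56293841 -0.26976503  0.01      ]]
steel old side [329.98018747 306.53276049] [[ 0.56127178 -0.26828072  0.01      ]]
[-3.54 14.11  0.87 -2.97]
```

Request:
drive_tool(rows=[[-3.54,14.1,0.9,-2.97],[-3.54,14.1,0.9,-2.97],[-3.54,14.1,0.9,-2.97],[-3.54,14.1,0.9,-2.97],[-3.54,14.1,0.9,-2.97],[-3.54,14.1,0.9,-2.97],[-3.54,14.1,0.9,-2.97],[-3.54,14.1,0.9,-2.97]], grip=54)

```text
clock: 11.83
position: [0.4662, -0.2171, 0.1156]
ee_rot: [0.0, 0.985, 0.174, 0.0]
contact_force: [1.2, 0.5, -0.2]
width: 0.0541
gripper_force: 0.0
```

```bash
python3 - <<'E'
from h import *
from go import go
print(go(463,-252.6,100,20.1),go(463,-252.6,23.5,20.1))
p,_=eyes.get_image('top'); np.savez('top1.npz',p=p,d=0)
cv2.imwrite('pics/a5.png',cv2.resize(p[220:310,210:280],(560,600*0+720) if 0 else (466,600),interpolation=cv2.INTER_CUBIC)[:,:,::-1])
g=cv2.cvtColor(p,cv2.COLOR_RGB2GRAY); print(g[228:262,240:252:2].T); print(g[238:254:3,228:264])
E
```

```text
[-0.61  1.29  0.62 -0.  ] [-0.61  1.29  3.68 -0.  ]
[[255 255 255 255 255 254 248 197 151 180 223 239 242 242 242 242 243 243
  243 243 243 243 244 244 244 244 242 243 251 254 255 255 255 255]
 [255 255 255 255 255 254 248 192 149 182 224 239 243 242 242 242 241 238
  235 234 238 242 244 244 244 244 242 243 252 255 255 255 255 255]
 [255 255 255 255 255 254 247 191 154 193 230 241 243 242 242 240 233 213
  185 190 221 238 244 244 245 244 241 242 252 255 255 255 255 255]
 [255 255 255 255 255 254 244 186 161 210 237 243 243 242 242 242 240 232
  223 224 233 241 244 244 245 244 242 242 252 255 255 255 255 255]
 [255 255 255 255 255 254 235 172 156 205 234 241 242 242 242 243 243 243
  243 243 243 243 244 244 245 244 242 245 252 255 255 255 255 255]
 [255 255 255 255 255 253 234 169 156 202 229 231 233 239 242 243 243 243
  243 243 244 244 244 243 241 238 238 243 252 255 255 255 255 255]]
[[255 255 255 255 255 253 218 173 192 203 208 217 223 225 224 225 230 236
  237 236 234 233 229 227 230 223 203 237 254 255 255 255 255 255 255 255]
 [255 255 255 255 255 253 223 195 224 230 233 239 242 242 242 242 242 242
  242 242 242 241 239 238 239 228 203 236 254 255 255 255 255 255 255 255]
 [255 255 255 255 255 253 228 205 234 242 243 243 243 243 241 237 233 234
  240 242 243 243 243 243 241 226 197 233 254 255 255 255 255 255 255 255]
 [255 255 255 255 255 253 229 207 233 242 243 243 243 242 234 214 190 198
  224 239 243 243 243 243 241 228 198 233 254 255 255 255 255 255 255 255]
 [255 255 255 255 255 253 229 206 233 242 243 244 244 244 244 244 244 244
  244 244 244 244 244 244 242 230 196 220 252 255 255 255 255 255 255 255]
 [255 255 255 255 255 254 237 211 227 231 232 240 244 244 244 244 244 244
  244 244 244 243 238 231 231 226 200 220 251 255 255 255 255 255 255 255]]
```

View pics/a5.png

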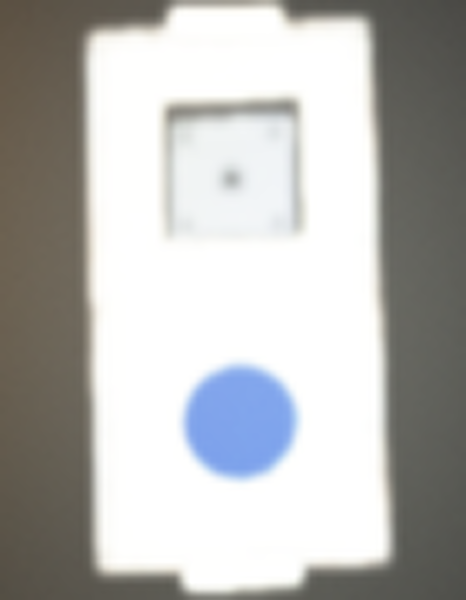

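The steel plate's centre dot is at top pixel (244.2,246.5), about 5 mm toward the blue spot from the square's centre. That is inside the 10 mm tolerance. Next is the orange plate.

Request:
drive_tool(rows=[[-0.61,1.25,0.5,0],[-0.61,1.25,1.2,0],[-0.61,1.25,2,0],[-0.61,1.25,2.7,0],[-0.61,1.25,3.2,0],[-0.61,1.25,3.5,0],[-0.61,1.25,3.65,0],[-0.61,1.25,3.65,0]])

```text
clock: 12.55
position: [0.4632, -0.2496, 0.0238]
ee_rot: [-0.0, 0.985, 0.175, -0.0]
contact_force: [0.7, -0.7, 0.1]
width: 0.0539
gripper_force: 0.0
```

```bash
python3 go.py 463,-252.6,24,20.1
```

```text
t 12.55 pos [ 463.2 -249.6   23.8] phi 20.1 tilt [-0.0009  0.0006] F [ 0.7 -0.7  0.1] w 53.9 gf 0.0
463,-252.6,24,20.1 [-0.05, 0.11, -0.01, 0.0]
```

Request:
drive_tool(rows=[[-0.05,0.1,0.0,0],[-0.05,0.1,0.0,0],[-0.05,0.1,0.0,0],[-0.05,0.1,0,0],[-0.05,0.1,0,0],[-0.05,0.1,0,0],[-0.05,0.1,0,0],[-0.05,0.1,0,0]], grip=28, newtons=25)

```text
clock: 13.22
position: [0.4638, -0.2533, 0.0252]
ee_rot: [0.001, 0.985, 0.174, 0.001]
contact_force: [-0.1, -1.3, 6.4]
width: 0.035
gripper_force: 25.5
```

Request:
drive_tool(rows=[[0,0,-0.3,0],[0,0,-1.0,0],[0,0,-2,0],[0,0,-3,0],[0,0,-4,0],[0,0,-4,0],[0,0,-4,0],[0,0,-4,0]])

```text
clock: 13.88
position: [0.4624, -0.2522, 0.1239]
ee_rot: [-0.001, 0.985, 0.174, -0.0]
contact_force: [-0.9, 0.3, -0.1]
width: 0.0351
gripper_force: 25.0
```

```bash
python3 go.py 533.5,102.3,124,2.3
```

```text
t 13.88 pos [ 462.4 -252.2  123.9] phi 20.09 tilt [-0.0011  0.0008] F [-0.9  0.3 -0.1] w 35.1 gf 25.04416823387146
533.5,102.3,124,2.3 [7.54, -12.34, 0.0, 2.97]
```

Request:
drive_tool(rows=[[7.54,-12.34,0,2.97],[7.54,-12.34,0,2.97],[7.54,-12.34,0,2.97],[7.54,-12.34,0,2.97],[7.54,-12.34,0,2.97],[7.54,-12.34,0,2.97],[7.54,-12.34,0,2.97],[7.54,-12.34,0,2.97]])

```text
clock: 14.55
position: [0.5258, 0.069, 0.1226]
ee_rot: [0.0, 1.0, 0.02, -0.002]
contact_force: [0.1, -1.2, -0.3]
width: 0.0351
gripper_force: 25.1
```

```bash
python3 go.py 533.5,102.3,41,2.3
```

```text
t 14.55 pos [525.8  69.  122.6] phi 2.27 tilt [-0.0038 -0.0001] F [ 0.1 -1.2 -0.3] w 35.1 gf 25.081526041030884
533.5,102.3,41,2.3 [0.37, -1.32, 3.26, -0.01]
```

Request:
drive_tool(rows=[[0.36,-1.2,0,0],[0.36,-1.2,0.8,0],[0.36,-1.2,1.6,0],[0.36,-1.2,2.3,0],[0.36,-1.2,2.8,0],[0.36,-1.2,3.05,0],[0.36,-1.2,3.1,0],[0.36,-1.2,3.1,0]])

```text
clock: 15.22
position: [0.5343, 0.0972, 0.0458]
ee_rot: [0.0, 1.0, 0.02, -0.001]
contact_force: [0.2, -0.2, -0.2]
width: 0.0349
gripper_force: 25.1
```

```bash
python3 go.py 533.5,102.3,39.5,2.3
```

```text
t 15.22 pos [534.3  97.2  45.8] phi 2.26 tilt [-0.0023 -0.0002] F [ 0.2 -0.2 -0.2] w 34.9 gf 25.109661519527435
533.5,102.3,39.5,2.3 [-0.02, -0.21, 0.25, -0.01]
```

Request:
drive_tool(rows=[[-0.02,-0.2,0.05,0],[-0.02,-0.2,0.1,0],[-0.02,-0.2,0.15,0],[-0.02,-0.2,0.2,0],[-0.02,-0.2,0.22,0],[-0.02,-0.2,0.22,0],[-0.02,-0.2,0.22,0],[-0.02,-0.2,0.22,0]])

```text
clock: 15.88
position: [0.5344, 0.1022, 0.0414]
ee_rot: [0.0, 1.0, 0.02, 0.0]
contact_force: [-0.1, -0.5, 0.3]
width: 0.0349
gripper_force: 25.1
```

```bash
python3 go.py 533.5,102.3,38.5,2.3
```

```text
t 15.88 pos [534.4 102.2  41.4] phi 2.26 tilt [ 0.0002 -0.0001] F [-0.1 -0.5  0.3] w 34.9 gf 25.11296957731247
533.5,102.3,38.5,2.3 [-0.04, -0.0, 0.12, -0.01]
```

Request:
drive_tool(rows=[[0,0,0.03,0],[0,0,0.05,0],[0,0,0.07,0],[0,0,0.07,0],[0,0,0.07,0],[0,0,0.07,0],[0,0,0.07,0],[0,0,0.07,0]])

```text
clock: 16.55
position: [0.5343, 0.1023, 0.0395]
ee_rot: [0.0, 1.0, 0.02, 0.0]
contact_force: [-0.9, -0.5, 0.6]
width: 0.0354
gripper_force: 25.1
```

Request:
drive_tool(rows=[[0,0,0.02,0],[0,0,0.03,0],[0,0,0.03,0],[0,0,0.03,0],[0,0,0.03,0],[0,0,0.03,0],[0,0,0.03,0],[0,0,0.03,0]])

```text
clock: 17.22
position: [0.5344, 0.1023, 0.0392]
ee_rot: [0.0, 1.0, 0.02, 0.0]
contact_force: [-1.4, -0.7, 5.5]
width: 0.0356
gripper_force: 25.7
```

Request:
drive_tool(rows=[[0,0,-0.04,0],[0,0,-0.04,0],[0,0,-0.04,0],[0,0,-0.04,0],[0,0,-0.04,0],[0,0,-0.04,0],[0,0,-0.04,0],[0,0,-0.04,0]], grip=50)

```text
clock: 17.88
position: [0.5343, 0.1023, 0.0397]
ee_rot: [0.0, 1.0, 0.02, -0.0]
contact_force: [0.5, -0.3, 0.2]
width: 0.05
gripper_force: 0.0
```

Request:
drive_tool(rows=[[0,0,-0.3,0],[0,0,-0.8,0],[0,0,-1.6,0],[0,0,-2.4,0],[0,0,-3,0],[0,0,-3,0],[0,0,-3,0],[0,0,-3,0]])

```text
clock: 18.55
position: [0.5337, 0.1022, 0.1144]
ee_rot: [0.0, 1.0, 0.02, -0.0]
contact_force: [0.5, 0.1, -0.6]
width: 0.0499
gripper_force: 0.0
```

Request:
drive_tool(rows=[[0,0,0,0],[0,0,0,0],[0,0,0,0],[0,0,0,0],[0,0,0,0],[0,0,0,0],[0,0,0,0],[0,0,0,0]], grip=0)

```text
clock: 19.22
position: [0.5343, 0.1023, 0.1148]
ee_rot: [0.0, 1.0, 0.02, 0.0]
contact_force: [0.6, 0.3, -0.3]
width: -0.0001
gripper_force: 0.0
```

```bash
python3 go.py 532.5,102.3,46,2.3; python3 - <<'E'
from h import *
s,_=eyes.get_image('side')
cv2.imwrite('pics/a6.png',cv2.resize(s[180:230,200:275],(750,500),interpolation=cv2.INTER_CUBIC)[:,:,::-1])
c=blob(s,(222,195,256,222),(5,80,100),(25,255,255),close=9); print(rect('side',c,.024),c.min(0),c.max(0)); print(proj('side',[[.531,.1025,.024]]))
E
```

```text
t 19.22 pos [534.3 102.3 114.8] phi 2.27 tilt [ 0.     -0.0001] F [ 0.6  0.3 -0.3] w -0.1 gf 0.0
532.5,102.3,46,2.3 [-0.07, -0.0, 2.75, -0.01]
[5.309e+02 9.340e+01 3.790e+01 4.850e+01 5.000e-01] [229.125 202.125] [247.375 212.875]
[[237.20826485 205.56865235]]
```

View pics/a6.png

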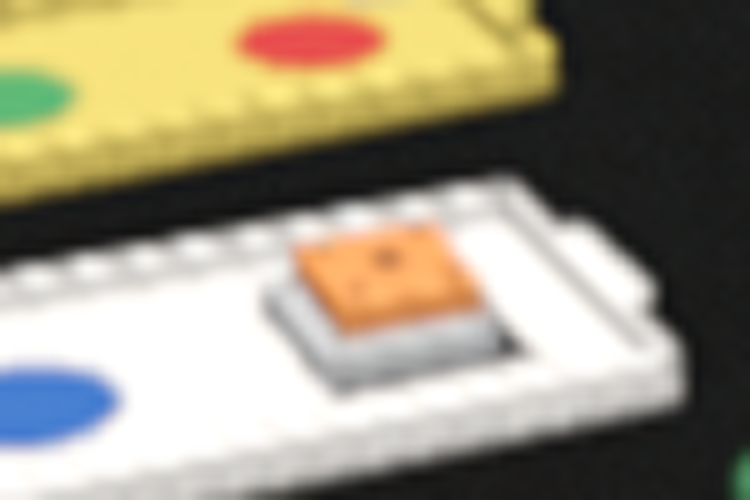

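The orange plate lies flat on the steel, with its dot at about (238.2,205.3) against (237.2,205.6) for perfect centring. That is roughly 2 to 3 mm off and acceptable. Now I'll press it.

Request:
drive_tool(rows=[[0,0,1,0],[0,0,1.8,0],[0,0,2.3,0],[0,0,2.5,0],[0,0,2.6,0],[0,0,2.65,0],[0,0,2.68,0],[0,0,2.68,0]])

```text
clock: 19.93
position: [0.5349, 0.1023, 0.0485]
ee_rot: [0.0, 1.0, 0.02, 0.001]
contact_force: [-0.5, -0.5, -0.2]
width: -0.0001
gripper_force: 0.0
```

Request:
drive_tool(rows=[[0,0,0.03,0],[0,0,0.06,0],[0,0,0.09,0],[0,0,0.1,0],[0,0,0.1,0],[0,0,0.1,0],[0,0,0.1,0],[0,0,0.1,0]])

```text
clock: 20.6
position: [0.5346, 0.1023, 0.046]
ee_rot: [0.0, 1.0, 0.02, 0.0]
contact_force: [-1.6, 0.2, 6.3]
width: 0.0002
gripper_force: 2.8
```

Pressed at about 6 N. I'll hold it, rise, then go for the blue vial.

Request:
drive_tool(rows=[[0,0,0.01,0],[0,0,0.01,0],[0,0,0.01,0],[0,0,0.01,0],[0,0,-0.4,0],[0,0,-1.5,0],[0,0,-3,0],[0,0,-4,0]])

```text
clock: 21.27
position: [0.535, 0.1023, 0.148]
ee_rot: [-0.0, 1.0, 0.02, 0.001]
contact_force: [0.7, -0.3, 0.1]
width: -0.0001
gripper_force: 0.0
```

```bash
python3 go.py 462,-71,140,2.3
```

```text
t 21.27 pos [535.  102.3 148. ] phi 2.27 tilt [0.0024 0.0001] F [ 0.7 -0.3  0.1] w -0.1 gf 0.0
462,-71,140,2.3 [-3.19, 6.81, 0.31, -0.01]
```

Request:
drive_tool(rows=[[-3.2,6.8,0.3,0],[-3.2,6.8,0.3,0],[-3.2,6.8,0.3,0],[-3.2,6.8,0.3,0],[-3.2,6.8,0.3,0],[-3.2,6.8,0.3,0],[-3.2,6.8,0.3,0],[-3.2,6.8,0.3,0]], grip=50)

```text
clock: 21.93
position: [0.4616, -0.0704, 0.1382]
ee_rot: [-0.0, 1.0, 0.02, 0.001]
contact_force: [-0.2, -0.2, -0.4]
width: 0.0505
gripper_force: 0.0
```

```bash
python3 go.py 462,-71,33,2.3; python3 - <<'E'
from h import *
p,_=eyes.get_image('top')
try:
  c=blob(p,(230,230,262,262),(5,60,100),(25,255,255),close=9); print('orange top',rect('top',c,.024))
except Exception as e: print(e)
c=blob(p,(232,272,262,296),(105,60,100),(125,255,255),close=9); print('spot',rect('top',c,.004))
E
```

```text
t 21.93 pos [461.6 -70.4 138.2] phi 2.24 tilt [0.0011 0.0003] F [-0.2 -0.2 -0.4] w 50.5 gf 0.0
462,-71,33,2.3 [0.01, 0.02, 4.21, -0.01]
orange top [536.2 100.7  39.8  37.2   2.4]
spot [447.2  98.3  38.4  38.8  26.5]
```

Request:
drive_tool(rows=[[0,0,0.8,0],[0,0,1.6,0],[0,0,2.4,0],[0,0,3.1,0],[0,0,3.7,0],[0,0,4.1,0],[0,0,4.2,0],[0,0,4.2,0]])

```text
clock: 22.65
position: [0.4612, -0.0696, 0.0322]
ee_rot: [-0.0, 1.0, 0.021, -0.001]
contact_force: [0.5, 0.2, 1.1]
width: 0.0502
gripper_force: 0.0
```

Request:
drive_tool(rows=[[0,0,0,0],[0,0,0,0],[0,0,0,0],[0,0,0,0],[0,0,0,0],[0,0,0,0],[0,0,0,0],[0,0,0,0]], grip=20, newtons=25)

```text
clock: 23.32
position: [0.4619, -0.0708, 0.0336]
ee_rot: [0.0, 1.0, 0.019, 0.001]
contact_force: [0.3, 2.5, 6.8]
width: 0.0258
gripper_force: 25.5
```

Request:
drive_tool(rows=[[0,0,-0.3,0],[0,0,-0.8,0],[0,0,-1.6,0],[0,0,-2.4,0],[0,0,-3.2,0],[0,0,-3.8,0],[0,0,-3.8,0],[0,0,-3.8,0]])

```text
clock: 23.98
position: [0.4613, -0.0711, 0.1285]
ee_rot: [0.0, 1.0, 0.02, 0.001]
contact_force: [0.1, -1.2, -0.8]
width: 0.0261
gripper_force: 24.9
```

```bash
python3 go.py 447.3,98.7,128,2.3;  python3 - <<'E'
from h import *
s,_=eyes.get_image('side')
cv2.imwrite('pics/a7.png',cv2.resize(s[170:290,180:300],(500,500),interpolation=cv2.INTER_CUBIC)[:,:,::-1])
E
```

```text
t 23.98 pos [461.3 -71.1 128.5] phi 2.27 tilt [ 0.0016 -0.001 ] F [ 0.1 -1.2 -0.8] w 26.1 gf 24.86971023492515
447.3,98.7,128,2.3 [-0.29, -6.81, 0.01, -0.01]
```

View pics/a7.png

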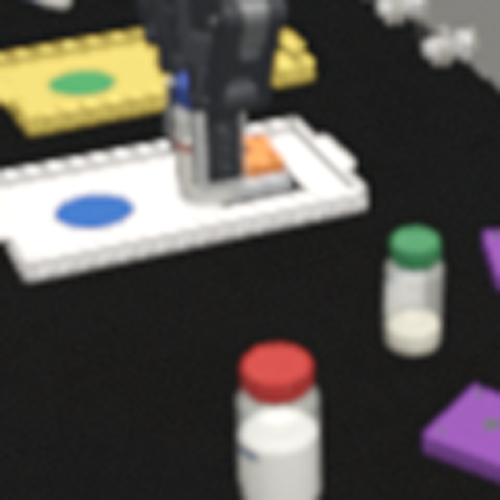

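Blue vial held upright between the fingers. Carrying it to the blue spot.

Request:
drive_tool(rows=[[-0.29,-6.8,0,0],[-0.29,-6.8,0,0],[-0.29,-6.8,0,0],[-0.29,-6.8,0,0],[-0.29,-6.8,0,0],[-0.29,-6.8,0,0],[-0.29,-6.8,0,0],[-0.29,-6.8,0,0]])

```text
clock: 24.7
position: [0.4469, 0.0977, 0.1271]
ee_rot: [0.0, 1.0, 0.019, -0.001]
contact_force: [0.5, -0.7, -0.2]
width: 0.0265
gripper_force: 25.0
```

Request:
drive_tool(rows=[[0,0,0.8,0],[0,0,1.6,0],[0,0,2.4,0],[0,0,3,0],[0,0,3.3,0],[0,0,3.4,0],[0,0,3.5,0],[0,0,3.5,0]])

```text
clock: 25.37
position: [0.4476, 0.0982, 0.0404]
ee_rot: [0.0, 1.0, 0.019, 0.0]
contact_force: [-0.4, 0.0, 0.7]
width: 0.026
gripper_force: 25.0
```

```bash
python3 go.py 447.3,98.7,37.5,2.3
```

```text
t 25.37 pos [447.6  98.2  40.4] phi 2.2 tilt [ 0.0005 -0.0001] F [-0.4  0.   0.7] w 26.0 gf 24.981532398378477
447.3,98.7,37.5,2.3 [-0.01, -0.02, 0.12, -0.02]
```

Request:
drive_tool(rows=[[0,0,0.03,0],[0,0,0.05,0],[0,0,0.07,0],[0,0,0.09,0],[0,0,0.09,0],[0,0,0.09,0],[0,0,0.09,0],[0,0,0.09,0]])

```text
clock: 26.03
position: [0.4471, 0.0989, 0.0381]
ee_rot: [0.0, 1.0, 0.02, 0.0]
contact_force: [-0.6, -0.0, -0.7]
width: 0.0261
gripper_force: 25.0
```

Request:
drive_tool(rows=[[0,0,0.02,0],[0,0,0.04,0],[0,0,0.04,0],[0,0,0.04,0],[0,0,0.04,0],[0,0,0.04,0],[0,0,0.04,0],[0,0,0.04,0]])

```text
clock: 26.7
position: [0.4473, 0.0988, 0.0376]
ee_rot: [0.0, 1.0, 0.02, 0.0]
contact_force: [-1.0, -0.1, 5.5]
width: 0.026
gripper_force: 25.7
```

Request:
drive_tool(rows=[[0,0,-0.03,0],[0,0,-0.03,0],[0,0,-0.03,0],[0,0,-0.03,0],[0,0,-0.03,0],[0,0,-0.03,0],[0,0,-0.03,0],[0,0,-0.03,0]], grip=48)

```text
clock: 27.37
position: [0.4471, 0.0988, 0.0377]
ee_rot: [0.0, 1.0, 0.02, -0.0]
contact_force: [0.2, -0.5, 0.2]
width: 0.0481
gripper_force: 0.0
```

Request:
drive_tool(rows=[[0,0,-0.4,0],[0,0,-1,0],[0,0,-2,0],[0,0,-3,0],[0,0,-4,0],[0,0,-4.2,0],[0,0,-4.2,0],[0,0,-4.2,0]])

```text
clock: 28.03
position: [0.4467, 0.0988, 0.1423]
ee_rot: [0.0, 1.0, 0.02, -0.0]
contact_force: [0.2, 0.5, -1.0]
width: 0.0483
gripper_force: 0.0
```

```bash
python3 go.py 559.5,-80,140,2.3
```

```text
t 28.03 pos [446.7  98.8 142.3] phi 2.27 tilt [-0.0005 -0.0001] F [ 0.2  0.5 -1. ] w 48.3 gf 0.0
559.5,-80,140,2.3 [4.23, 7.32, 0.09, -0.0]
```

Request:
drive_tool(rows=[[4.23,7.3,0.1,0],[4.23,7.3,0.1,0],[4.23,7.3,0.1,0],[4.23,7.3,0.1,0],[4.23,7.3,0.1,0],[4.23,7.3,0.1,0],[4.23,7.3,0.1,0],[4.23,7.3,0.1,0]], grip=50)

```text
clock: 28.7
position: [0.5584, -0.079, 0.1382]
ee_rot: [-0.001, 1.0, 0.019, -0.002]
contact_force: [-0.6, 0.3, -0.1]
width: 0.0505
gripper_force: 0.0
```

```bash
python3 go.py 559.5,-80,33,2.3;  python3 - <<'E'
from h import *
s,_=eyes.get_image('side');p,_=eyes.get_image('top')
cv2.imwrite('pics/a8.png',np.hstack([cv2.resize(s[160:240,160:280],(450,300),interpolation=cv2.INTER_CUBIC),cv2.resize(p[215:315,205:285],(240,300),interpolation=cv2.INTER_CUBIC)])[:,:,::-1])
E
```

```text
t 28.7 pos [558.4 -79.  138.2] phi 2.21 tilt [-0.0048  0.0018] F [-0.6  0.3 -0.1] w 50.5 gf 0.0
559.5,-80,33,2.3 [0.06, 0.05, 4.21, -0.02]
```

View pics/a8.png

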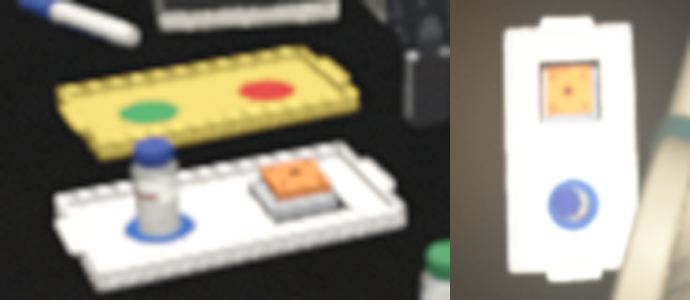

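The blue vial stands on its spot (side crop 155,190) and the orange plate sits on the steel. Next is the green vial.

Request:
drive_tool(rows=[[0.03,0.02,0.8,0],[0.03,0.02,1.6,0],[0.03,0.02,2.4,0],[0.03,0.02,3.1,0],[0.03,0.02,3.7,0],[0.03,0.02,4.05,0],[0.03,0.02,4.15,0],[0.03,0.02,4.15,0]])

```text
clock: 29.47
position: [0.5601, -0.0789, 0.0362]
ee_rot: [-0.0, 1.0, 0.02, -0.001]
contact_force: [0.1, -0.4, 0.1]
width: 0.0502
gripper_force: 0.0
```

Request:
drive_tool(rows=[[0,0,0,0],[0,0,0,0],[0,0,0,0],[0,0,0,0],[0,0,0,0],[0,0,0,0],[0,0,0,0],[0,0,0,0]], grip=20)

```text
clock: 30.13
position: [0.5616, -0.0798, 0.0377]
ee_rot: [0.0, 1.0, 0.02, 0.001]
contact_force: [0.1, 1.2, 7.0]
width: 0.026
gripper_force: 25.1
```

Request:
drive_tool(rows=[[0,0,-0.3,0],[0,0,-0.8,0],[0,0,-1.6,0],[0,0,-2.4,0],[0,0,-3.4,0],[0,0,-4.4,0],[0,0,-4.4,0],[0,0,-4.4,0]])

```text
clock: 30.8
position: [0.5616, -0.0803, 0.1483]
ee_rot: [0.001, 1.0, 0.02, 0.002]
contact_force: [-0.4, 0.2, -0.5]
width: 0.0258
gripper_force: 24.6
```

```bash
python3 go.py 481.5,270,143,5
```

```text
t 30.8 pos [561.6 -80.3 148.3] phi 2.27 tilt [ 0.0035 -0.0014] F [-0.4  0.2 -0.5] w 25.8 gf 24.622818315401673
481.5,270,143,5 [-2.65, -14.13, 0.18, -0.46]
```

Request:
drive_tool(rows=[[-2.6,-14.1,0.2,-0.46],[-2.6,-14.1,0.2,-0.46],[-2.6,-14.1,0.2,-0.46],[-2.6,-14.1,0.2,-0.46],[-2.6,-14.1,0.2,-0.46],[-2.6,-14.1,0.2,-0.46],[-2.6,-14.1,0.2,-0.46],[-2.6,-14.1,0.2,-0.46]])

```text
clock: 31.47
position: [0.4855, 0.2466, 0.1404]
ee_rot: [0.001, 0.999, 0.044, -0.001]
contact_force: [1.0, 0.2, 0.1]
width: 0.0259
gripper_force: 24.7
```

```bash
python3 go.py 483,270,100,5
```

```text
t 31.47 pos [485.5 246.6 140.4] phi 5.02 tilt [-0.0028 -0.0014] F [1.  0.2 0.1] w 25.9 gf 24.697667153086513
483,270,100,5 [-0.01, -0.94, 1.61, 0.0]
```

Request:
drive_tool(rows=[[0,-0.7,0,0],[0,-0.7,0.6,0],[0,-0.7,1.2,0],[0,-0.7,1.9,0],[0,-0.7,2.6,0],[0,-0.7,3.2,0],[0,-0.7,3.5,0],[0,-0.7,3.6,0]])

```text
clock: 32.13
position: [0.4841, 0.2619, 0.0494]
ee_rot: [0.001, 0.999, 0.044, -0.003]
contact_force: [0.2, 0.2, 0.2]
width: 0.0262
gripper_force: 24.7
```

```bash
python3 go.py 483,270,41.5,5
```

```text
t 32.13 pos [484.1 261.9  49.4] phi 5.02 tilt [-0.0049 -0.0021] F [0.2 0.2 0.2] w 26.2 gf 24.73116402514279
483,270,41.5,5 [-0.01, -0.33, 0.32, 0.0]
```

Request:
drive_tool(rows=[[-0.02,-0.32,0.05,0],[-0.02,-0.32,0.1,0],[-0.02,-0.32,0.15,0],[-0.02,-0.32,0.2,0],[-0.02,-0.32,0.22,0],[-0.02,-0.32,0.22,0],[-0.02,-0.32,0.22,0],[-0.02,-0.32,0.22,0]])

```text
clock: 32.8
position: [0.4848, 0.2706, 0.0466]
ee_rot: [-0.0, 0.999, 0.044, 0.0]
contact_force: [-0.5, -0.1, -0.3]
width: 0.0259
gripper_force: 24.7
```

```bash
python3 go.py 483,270,41.5,5
```

```text
t 32.8 pos [484.8 270.6  46.6] phi 5.02 tilt [0.0005 0.0001] F [-0.5 -0.1 -0.3] w 25.9 gf 24.741771512199193
483,270,41.5,5 [-0.07, 0.02, 0.21, 0.0]
```

Request:
drive_tool(rows=[[-0.06,0,0.04,0],[-0.06,0,0.08,0],[-0.06,0,0.12,0],[-0.06,0,0.15,0],[-0.06,0,0.17,0],[-0.06,0,0.18,0],[-0.06,0,0.18,0],[-0.06,0,0.18,0]])

```text
clock: 33.47
position: [0.4832, 0.2705, 0.0419]
ee_rot: [0.0, 0.999, 0.044, 0.0]
contact_force: [-0.5, -0.8, -0.3]
width: 0.0261
gripper_force: 24.8
```

Request:
drive_tool(rows=[[0,0,0.02,0],[0,0,0.03,0],[0,0,0.03,0],[0,0,0.03,0],[0,0,0.03,0],[0,0,0.03,0],[0,0,0.03,0],[0,0,0.03,0]])

```text
clock: 34.13
position: [0.4833, 0.2706, 0.0417]
ee_rot: [-0.0, 0.999, 0.044, 0.0]
contact_force: [-1.3, -0.5, 5.8]
width: 0.0259
gripper_force: 25.2
```

Request:
drive_tool(rows=[[0,0,-0.03,0],[0,0,-0.03,0],[0,0,-0.03,0],[0,0,-0.03,0],[0,0,-0.03,0],[0,0,-0.03,0],[0,0,-0.03,0],[0,0,-0.03,0]], grip=48)

```text
clock: 34.8
position: [0.4832, 0.2705, 0.0418]
ee_rot: [0.0, 0.999, 0.044, -0.0]
contact_force: [-0.2, 0.4, 0.2]
width: 0.0477
gripper_force: 0.0
```

Request:
drive_tool(rows=[[0,0,-0.4,0],[0,0,-1,0],[0,0,-2,0],[0,0,-3,0],[0,0,-4,0],[0,0,-4.2,0],[0,0,-4.2,0],[0,0,-4.2,0]])

```text
clock: 35.47
position: [0.4829, 0.2704, 0.1471]
ee_rot: [0.0, 0.999, 0.044, 0.0]
contact_force: [-0.1, -0.6, -1.0]
width: 0.0477
gripper_force: 0.0
```

```bash
python3 go.py 461,-164.5,145,5
```

```text
t 35.47 pos [482.9 270.4 147.1] phi 5.03 tilt [ 0.0002 -0.    ] F [-0.1 -0.6 -1. ] w 47.7 gf 0.0
461,-164.5,145,5 [-2.4, 17.25, 0.08, 0.01]
```

Request:
drive_tool(rows=[[-2.4,17.25,0.1,0],[-2.4,17.25,0.1,0],[-2.4,17.25,0.1,0],[-2.4,17.25,0.1,0],[-2.4,17.25,0.1,0],[-2.4,17.25,0.1,0],[-2.4,17.25,0.1,0],[-2.4,17.25,0.1,0]], grip=58)

```text
clock: 36.13
position: [0.4646, -0.0639, 0.1435]
ee_rot: [-0.001, 0.999, 0.044, -0.002]
contact_force: [1.0, -0.4, 0.5]
width: 0.0578
gripper_force: 0.0
```

```bash
python3 go.py 461,-164.5,145,5
```

```text
t 36.13 pos [464.6 -63.9 143.5] phi 5.04 tilt [-0.0032  0.0009] F [ 1.  -0.4  0.5] w 57.8 gf 0.0
461,-164.5,145,5 [-0.5, 4.0, -0.06, 0.01]
```

Request:
drive_tool(rows=[[-0.5,3.95,0,0],[-0.5,3.95,0,0],[-0.5,3.95,0,0],[-0.5,3.95,0,0],[-0.5,3.95,0,0],[-0.5,3.95,0,0],[-0.5,3.95,0,0],[-0.5,3.95,0,0]])

```text
clock: 36.8
position: [0.4623, -0.1603, 0.1447]
ee_rot: [-0.0, 0.999, 0.045, -0.0]
contact_force: [0.1, -0.9, -0.1]
width: 0.0583
gripper_force: 0.0
```

```bash
python3 go.py 461,-164.5,38,5
```

```text
t 36.8 pos [ 462.3 -160.3  144.7] phi 5.14 tilt [-0.0009  0.0007] F [ 0.1 -0.9 -0.1] w 58.3 gf 0.0
461,-164.5,38,5 [-0.06, 0.16, 4.27, 0.02]
```

Request:
drive_tool(rows=[[-0.06,0.15,0.8,0],[-0.06,0.15,1.6,0],[-0.06,0.15,2.4,0],[-0.06,0.15,3.1,0],[-0.06,0.15,3.7,0],[-0.06,0.15,4.15,0],[-0.06,0.15,4.25,0],[-0.06,0.15,4.25,0]])

```text
clock: 37.47
position: [0.461, -0.1646, 0.0382]
ee_rot: [-0.0, 0.999, 0.045, -0.001]
contact_force: [-0.1, 0.7, -0.5]
width: 0.0585
gripper_force: 0.0
```

Request:
drive_tool(rows=[[0,0,0,0],[0,0,0,0],[0,0,0,0],[0,0,0,0],[0,0,0,0],[0,0,0,0],[0,0,0,0],[0,0,0,0]], grip=26)

```text
clock: 38.13
position: [0.4621, -0.1658, 0.0397]
ee_rot: [0.0, 0.999, 0.044, 0.001]
contact_force: [0.2, 2.7, 5.8]
width: 0.0316
gripper_force: 26.2
```

Request:
drive_tool(rows=[[0,0,-0.3,0],[0,0,-0.8,0],[0,0,-1.6,0],[0,0,-2.4,0],[0,0,-3.4,0],[0,0,-4.6,0],[0,0,-4.6,0],[0,0,-4.6,0]])

```text
clock: 38.8
position: [0.4623, -0.1664, 0.1557]
ee_rot: [0.001, 0.999, 0.044, 0.002]
contact_force: [0.3, -0.2, -0.0]
width: 0.032
gripper_force: 25.6
```

```bash
python3 go.py 571.5,277.5,152,5
```

```text
t 38.8 pos [ 462.3 -166.4  155.7] phi 5.03 tilt [ 0.0039 -0.0025] F [ 0.3 -0.2 -0. ] w 32.0 gf 25.60089718317613
571.5,277.5,152,5 [5.91, -17.31, 0.12, 0.01]
```

Request:
drive_tool(rows=[[5.9,-17.3,0.1,0],[5.9,-17.3,0.1,0],[5.9,-17.3,0.1,0],[5.9,-17.3,0.1,0],[5.9,-17.3,0.1,0],[5.9,-17.3,0.1,0],[5.9,-17.3,0.1,0],[5.9,-17.3,0.1,0]])

```text
clock: 39.47
position: [0.5399, 0.1598, 0.1503]
ee_rot: [0.0, 0.999, 0.044, -0.002]
contact_force: [1.4, -0.8, -0.5]
width: 0.0318
gripper_force: 25.6
```

```bash
python3 go.py 572.5,277.5,152,5
```

```text
t 39.47 pos [539.9 159.8 150.3] phi 5.04 tilt [-0.003 -0.001] F [ 1.4 -0.8 -0.5] w 31.8 gf 25.60580747318454
572.5,277.5,152,5 [1.71, -4.58, -0.07, 0.01]
```

Request:
drive_tool(rows=[[1.65,-4.4,0,0],[1.65,-4.4,0,0],[1.65,-4.4,0,0],[1.65,-4.4,0,0],[1.65,-4.4,0,0],[1.65,-4.4,0,0],[1.65,-4.4,0,0],[1.65,-4.4,0,0]])

```text
clock: 40.13
position: [0.5719, 0.2696, 0.1516]
ee_rot: [0.0, 0.999, 0.043, -0.001]
contact_force: [-0.0, 0.5, 0.8]
width: 0.0317
gripper_force: 25.6
```

```bash
python3 go.py 572.5,277.5,46,5;  python3 - <<'E'
from h import *
s,_=eyes.get_image('side')
cv2.imwrite('pics/a9.png',cv2.resize(s[110:260,150:300],(500,500),interpolation=cv2.INTER_CUBIC)[:,:,::-1])
E
```

```text
t 40.13 pos [571.9 269.6 151.6] phi 4.94 tilt [-0.0012 -0.0009] F [-0.   0.5  0.8] w 31.7 gf 25.599516299553216
572.5,277.5,46,5 [0.06, -0.32, 4.22, -0.01]
```

View pics/a9.png

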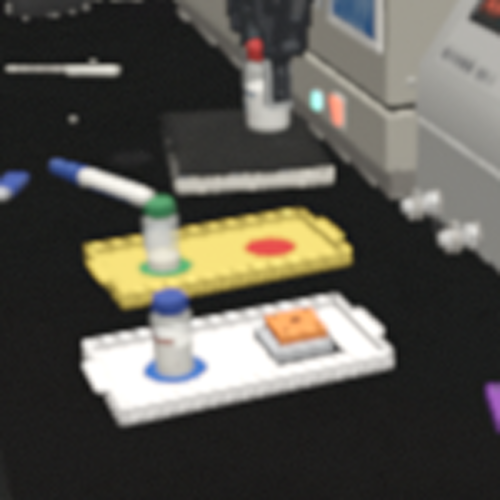

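Green (162,235) and blue (172,335) stand on their spots, and the red vial is held above the red spot. Lowering it now.

Request:
drive_tool(rows=[[0.03,-0.25,0.8,0],[0.03,-0.25,1.6,0],[0.03,-0.25,2.4,0],[0.03,-0.25,3,0],[0.03,-0.25,3.5,0],[0.03,-0.25,3.8,0],[0.03,-0.25,4.1,0],[0.03,-0.25,4.15,0]])

```text
clock: 40.85
position: [0.5721, 0.2767, 0.0472]
ee_rot: [0.0, 0.999, 0.043, -0.001]
contact_force: [0.1, -0.3, -0.1]
width: 0.0317
gripper_force: 25.6
```

```bash
python3 go.py 572.5,277.5,44,5
```

```text
t 40.85 pos [572.1 276.7  47.2] phi 4.98 tilt [-0.0015 -0.0007] F [ 0.1 -0.3 -0.1] w 31.7 gf 25.599679023725912
572.5,277.5,44,5 [0.02, -0.03, 0.13, -0.0]
```

Request:
drive_tool(rows=[[0,0,0.02,0],[0,0,0.04,0],[0,0,0.06,0],[0,0,0.08,0],[0,0,0.1,0],[0,0,0.1,0],[0,0,0.1,0],[0,0,0.1,0]])

```text
clock: 41.52
position: [0.5726, 0.2775, 0.0457]
ee_rot: [0.0, 0.999, 0.044, 0.0]
contact_force: [-0.2, 0.1, -0.1]
width: 0.0318
gripper_force: 25.6
```

Request:
drive_tool(rows=[[0,0,0.01,0],[0,0,0.02,0],[0,0,0.02,0],[0,0,0.02,0],[0,0,0.02,0],[0,0,0.02,0],[0,0,0.02,0],[0,0,0.02,0]])

```text
clock: 42.18
position: [0.5726, 0.2775, 0.0451]
ee_rot: [0.0, 0.999, 0.044, 0.0]
contact_force: [-0.2, -0.4, -0.4]
width: 0.0317
gripper_force: 25.6
```

Request:
drive_tool(rows=[[0,0,0.02,0],[0,0,0.04,0],[0,0,0.05,0],[0,0,0.06,0],[0,0,0.06,0],[0,0,0.06,0],[0,0,0.06,0],[0,0,0.06,0]])

```text
clock: 42.85
position: [0.5726, 0.2775, 0.0438]
ee_rot: [0.0, 0.999, 0.044, 0.0]
contact_force: [0.0, 0.3, 2.5]
width: 0.0319
gripper_force: 25.8
```

Contact. Release, rise, and back away a little.

Request:
drive_tool(rows=[[0,0,0,0],[0,0,0,0],[0,0,0,0],[0,0,0,0],[0,0,0,0],[0,0,0,0],[0,0,0,0],[0,0,0,0]], grip=54)

```text
clock: 43.52
position: [0.5726, 0.2775, 0.0436]
ee_rot: [0.0, 0.999, 0.044, 0.0]
contact_force: [-0.0, -0.0, -0.2]
width: 0.0542
gripper_force: 0.0
```

Request:
drive_tool(rows=[[0,0,-0.4,0],[0,0,-1,0],[0,0,-2,0],[0,0,-3,0],[0,0,-4,0],[0,0,-5,0],[0,0,-6,0],[0,0,-6,0]])

```text
clock: 44.18
position: [0.5755, 0.2786, 0.2005]
ee_rot: [-0.002, 0.999, 0.044, 0.006]
contact_force: [1.0, 0.4, 0.7]
width: 0.054
gripper_force: 0.0
```

Request:
drive_tool(rows=[[-3,14,-2,0],[-3,14,-2,0],[-3,14,-2,0],[-3,14,-2,0],[-3,14,-2,0],[-3,14,-2,0],[-3,14,-2,0],[-3,14,-2,0]])

```text
clock: 44.85
position: [0.5311, -0.0519, 0.2405]
ee_rot: [0.0, 0.999, 0.044, 0.0]
contact_force: [-0.2, -0.6, -0.7]
width: 0.0536
gripper_force: 0.0
```

Request:
drive_tool(rows=[[-2,6,0,0],[-2,6,0,0],[-2,6,0,0],[-2,6,0,0],[-2,6,0,0],[-2,6,0,0],[-2,6,0,0],[-2,6,0,0]])

```text
clock: 45.52
position: [0.4954, -0.2028, 0.2398]
ee_rot: [-0.0, 0.999, 0.044, 0.0]
contact_force: [-0.5, 0.1, -0.4]
width: 0.0539
gripper_force: 0.0
```

```bash
python3 - <<'E'
from h import *
s,_=eyes.get_image('side');p,_=eyes.get_image('top')
for n,b,lo,hi,z in [('blue cap',(232,268,262,298),(110,120,60),(125,255,255),.061),('green cap',(155,250,200,285),(60,110,60),(85,255,255),.061),('red cap',(155,210,200,250),(0,170,60),(9,255,255),.069),('orange',(230,230,262,262),(5,60,100),(25,255,255),.024)]:
    try: c=blob(p,b,lo,hi,close=9); print(n,rect('top',c,z))
    except Exception as e: print(n,'none')
A=cv2.resize(s[150:240,150:290],(466,300),interpolation=cv2.INTER_CUBIC);B=cv2.resize(p[205:315,145:285],(382*1,300),interpolation=cv2.INTER_CUBIC)
C=cv2.resize(s[170:350,150:430],(466,300)); D=cv2.resize(p[140:310,145:430],(382,300)) if 0 else cv2.resize(p[140:310,145:430],(330,300))
cv2.imwrite('pics/a10.png',np.vstack([np.hstack([A,B])[:,:796],np.hstack([C,D])[:,:796]])[:,:,::-1])
E
```

```text
blue cap none
green cap none
red cap [571.  275.8  20.9  21.5   2.9]
orange [536.3 100.7  39.8  37.2   2.5]
```

View pics/a10.png

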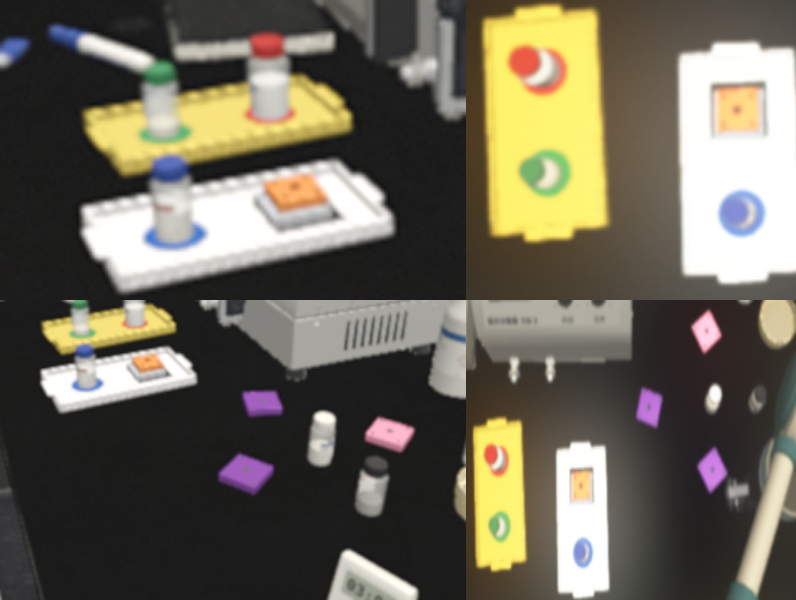

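All the vials stand on their spots, the black and white vials are where they started, and the plates are stacked. I'll do one last numeric check of the stack's centring.

```bash
python3 - <<'E'
from h import *
p,_=eyes.get_image('top'); g=cv2.cvtColor(p,cv2.COLOR_RGB2GRAY).astype(float)
def dot(g,u,v,r=2):
    up=cv2.resize(g[v-r:v+r+1,u-r:u+r+1],None,fx=8,fy=8,interpolation=cv2.INTER_CUBIC)
    w=np.clip(np.percentile(up,60)-up-5,0,None); yy,xx=np.mgrid[:up.shape[0],:up.shape[1]]
    return np.array([((xx*w).sum()/w.sum()+.5)/8-.5+u-r,((yy*w).sum()/w.sum()+.5)/8-.5+v-r])
a=dot(g,244,245); print('orange',a,ray('top',[a],.024))
q=cv2.cvtColor(load('top1.npz')[0],cv2.COLOR_RGB2GRAY).astype(float); b=dot(q,244,246); print('steel before',b,ray('top',[b],.014))
print(q[230:262,241].astype(int)); print(g[228:264,241].astype(int)); print(q[250,228:262].astype(int)); print(g[250,228:262].astype(int))
E
```

```text
orange [243.84845845 244.79935477] [[0.53472212 0.10144438 0.024     ]]
steel before [244.29461088 246.38225583] [[0.53221688 0.10144069 0.014     ]]
[255 255 255 254 248 194 151 183 225 240 243 242 242 242 243 242 242 242
 242 243 244 244 244 244 242 243 252 255 255 255 255 255]
[255 255 255 255 255 254 248 194 147 172 200 212 216 217 218 218 216 215
 218 220 220 220 220 217 217 227 236 243 252 255 255 255 255 255 255 255]
[255 255 255 255 255 253 229 206 233 242 243 244 244 244 244 244 244 244
 244 244 244 244 244 244 242 230 196 220 252 255 255 255 255 255]
[255 255 255 255 255 253 229 205 229 225 208 203 212 220 221 222 222 222
 222 222 218 211 212 218 223 220 193 219 252 255 255 255 255 255]
```

Steel is about 5 mm off the square's centre (limit 10) and orange about 2.5 mm off the steel (limit 8). Handing in.

```bash
python3 -c "
from rig import order; print(order.sign_off())"
```

```text
the job is handed in; nothing more can be done
None
```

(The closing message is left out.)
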